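Nest the valve-core cup in the leaning holder without wedging it

ROBOT

A 6-joint arm with a two-finger parallel gripper is mounted at the origin on the work surface. World frame = base frame: x ahead of the robot, y to its left, z up, the work surface at z = 0. Lengths are in m, angles in degrees, forces in N, time in s.
With the tool pointing down it reaches from about 0.4 to 0.825 m from the base axis. Payload 7 kg.
Tool frame: the origin (TCP) lies midway between the tips of the shut fingers; the grasp point (between the pads) lies hold_point_z behind it (hold_point_z is the distance from the TCP to the grasp point, in m); z points along the fingers, y is the line along which they close (so a half turn about z gives the same grasp; the last joint's range is limited). The gripper opens to 88 mm and grips with 3 to 60 N. Pads are 19 mm wide; open, the fingers measure 130 mm over their backs; the gripper's body (78 mm by 193 mm) begins 47 mm behind the grasp point.
Start: joints at [80.907, 20.546, 0.682, 0, -70.136, -16.507], TCP at [0.292, 0.609, 0.227] pointing down, gripper open.
Joint ranges: [-176.03, 176.03], [-82.01, 121.73], [-58.28, 71.71], [-173.87, 95.51], [-174.79, -0.11], [-173.66, 173.66]. Speed limits (degrees/s): [136.94, 136.94, 172.46, 180, 180, 180].

INTERFACE

Orientations are given as [roll, pitch, yaw] about the fixed x, y, z axes, in that order (R = Rz(yaw) Ry(pitch) Rx(roll)).
In Python, from plant import * gives the robot as it stands.
- The arm moves only by the tool step_arm, never from a script. Its argument "steps" is a list that holds one entry, the list of rows, each a list of 6 numbers: the shift along the tool's x, y, z scaled (see below), then the turn, a rotation vector about the tool's x, y, z scaled (see below). In form: [[[tx, ty, tz, wx, wy, wz], ...]]. A call has 1 to 20 rows; each row is the pose to reach, as a shift and turn from the pose commanded when the call began, along the tool's axes at that moment; what a row does not reach only later rows make up. The controller multiplies each number of a shift by 100 mm and each number of a turn by 0.5 rad. A row lasts 1/10 s, in which the tool goes at most 50 mm and 8.59 degrees, less where a joint would pass 70% of its speed; a pose out of reach is approached as far as the arm can. A call with a number of a shift or a turn outside -1 to 1 is refused whole. A call with a gripper value outside its range is refused whole. "jaw" is the closure in counts, from 0 (fully open) to 255 (shut), set as the call begins (left out, the last holds). The fingers move at their own pace and stop on an object; the grip force is fixed at half the most. Time passes only in rows, so rows that repeat a pose let the fingers close. It gives the time, the measured TCP pose, the force, the opening and the grip force at its end, in the units of the state.
- get_obs(): the state, without advancing time (a new reading comes with each control period).
- snapshot(name): name is "scene" or "top" or "wrist"; returns (picture, depth): 480x640x3 uint8, red, green, blue; 480x640 float32, m along the optical axis (not along the pixel's ray), 0 where there is no reading.
- calibration(name): a dict with "mtx" (3x3 intrinsics, pixels), "rvec" (rotation vector, rad) and "tvec" (3), from world to camera coordinates, as OpenCV has them. Camera axes: x right, y down, z forward; pixel columns grow to the right and rows downward; lengths in m; the calibration is good to about 2 mm. A picture is of the moment at which its call begins: read the wrist's pose just before it. calibration takes no time and is no camera call; for the wrist camera it gives the pose at the moment of the call.
- close_job(): hands the job in; it is judged then, once.
The state is a dict: "clock": time; "joint_pos": joint angles; "qvel": joint speeds; "tau": joint torques, N m; "tool_pos": TCP position; "orientation": TCP orientation; "force": force on the tool from outside, world axes, zero at the start; "moment": the same for the moment, N m; "opening": finger opening in m; "gripper_force": force on a finger pad.
Only numpy, scipy, OpenCV 4.12 (cv2) and the standard library are available. Lean on these libraries where they do the work, as an engineer would, in place of code of your own. Each camera call takes 0.05 s, during which the arm holds its last target. There are 200 camera calls.

TASK

Take the tapered cup filled with copper valve cores and lower it, leaning in line with the blue tilted holder, into the holder's hidden tapered seat until you feel it land. Keep hold of it there for a moment with the seat lightly carrying it, stop before it wedges tight, then let go so that it stays nested and in line with the holder. Do not drop it in, do not tip the cores out, and leave the other cup and the other loose things where they are.

Things in the scene. Friction and masses are not known exactly. Their poses are not given: they have to be found in the camera images.
- core_cup_center (a point): Centre (half-way up, on the axis) of the loose white tapered cup topped with copper valve cores; 116 mm tall, 0.14 to 0.28 kg, z its axis, up. Underside 29 mm in diameter, bevelled to 32 mm, tapering evenly out to 48 mm at 80 mm height; above that a straight grip band of 54 mm diameter. It stands upright. The cores are fixed and stand 10 mm above the rim.
- core_cup_grip (a point): Point on the same cup's axis, on its straight grip band, 100 mm above its underside (42 mm above its centre): grip here, so that fingertips stay clear of the holder.
- cap_cup_center (a point): Centre of the other cup: same size and shape, but filled with black valve caps. Not to be moved. The two cups stand at two places on the right of the counter, in either order.
- socket: Round blue steel tube of the leaning holder, fixed: 66 mm outside, 60 mm inside diameter, 92 mm deep. Origin at the centre of its open mouth (about 113 mm above the counter); z points out of the mouth along the tube's axis, 25 degrees from vertical, the mouth facing the robot's side; y is level. Hidden inside is the tapered seat (see holder). Over 20 N of contact force there counts as wedged.
- holder: Fixed stand of the socket; origin under its foot plate (150 x 120 mm). The black seat ring in the socket is 30 mm tall, has the cup's taper and is set at an unknown height: a cup just landed has its underside about 38 to 70 mm below the mouth along the axis (centre +20 to -12 mm). It is sprung along the axis, 3 N per mm over 14 mm, and the taper adds side squeeze: creep, and stop at 2 to 4 N of push.
- gauge_c (a point): Middle of the nickel pressure gauge, 64 mm across, 26 mm thick, with a stem to +x 90 mm long, lying on the counter. Leave alone.
- spray_c (a point): Middle of the loose bottle, 60 mm diameter, 150 mm tall, standing at the right rear. Leave alone.
- pad_c (a point): Middle of the black plastic bead breaker pad, 120 x 90 x 22 mm, lying on the left. Leave alone.
- valve_core_c (a point): Middle of a single small copper valve core, 22 mm long, lying loose beside the pad. Leave alone.
Not all that is in view belongs to the job. There is more than one size of the holder; the job needs the smallest.

How it is judged:
By the outcome, as a careful person would: the job done as asked, in the order asked, and still so for the second after the job is handed in, with the robot touching nothing.
It also fails if it takes over 42 s, if anything falls off the work surface, if the arm or the gripper's body presses on something with over 40 N, if the wrist force passes 120 N, or if a joint passes its speed limit or range.

## Working session

There is one attempt and no reset: what is moved stays moved. The work goes in short steps, Python scripts to look and compute and a tool call to move; the robot and the scene stay as the last step left them, time stands still between calls to the robot, and variables do not carry over. Pictures are saved under pics/ and viewed, at most 10 in all, crops included, and the job is handed in when it is done.

Besides the shell and the picture viewer there is one more tool, called after "Call:" as name(argument=value, ...), one argument or row to a line, values as JSON. step_arm: Moves the arm, as the interface text tells. Its arguments: {"type":"object","properties":{"steps":{"type":"array","items":{"type":"array","items":{"type":"array","items":{"type":"number","minimum":-1,"maximum":1}}}},"jaw":{"type":"number"}},"required":["steps"]}

```bash
mkdir -p pics; cat > h.py <<'E'
from plant import *
import numpy as np, cv2
from scipy.spatial.transform import Rotation as R
def snap(n,f):
    c=calibration(n); im,d=snapshot(n); cv2.imwrite(f'pics/{f}.png',im[:,:,::-1]); np.savez(f'pics/{f}.npz',im=im,d=d,**{k:np.array(c[k],float) for k in('mtx','rvec','tvec')}); return im,d
def cloud(f):
    z=np.load(f'pics/{f}.npz'); d=z['d'];K=z['mtx'];v,u=np.mgrid[:480,:640]
    p=np.stack([(u-K[0,2])/K[0,0]*d,(v-K[1,2])/K[1,1]*d,d],-1)
    Rm=cv2.Rodrigues(z['rvec'])[0]; w=(p-z['tvec'].ravel())@Rm
    w[d==0]=np.nan; return w,z['im']
E
python3 - <<'E'
from h import *
snap('scene','s1');snap('top','t1');print(get_obs())
E
```

```text
{'clock': 0.1, 'joint_pos': array([ 8.09071436e+01,  2.05855764e+01,  6.39552850e-01, -1.66554483e-02,
       -7.01348589e+01, -1.65084308e+01]), 'qvel': array([-0.00609378, -0.05480511,  0.13645342,  0.06078958, -0.08934434,
        0.10712638]), 'tau': array([-2.73590602e-03, -5.84161127e+01,  2.93753529e+01,  7.01564088e+00,
        1.02105516e-02, -4.75829825e-05]), 'tool_pos': array([0.29149903, 0.60834184, 0.2257436 ]), 'orientation': array([ 1.79918002e+02, -7.97252443e-03, -2.56069522e+01]), 'force': array([-0.51407208,  0.14064184, -0.2465515 ]), 'moment': array([-0.01093667, -0.00077817, -0.01460127]), 'gripper_force': 0.0, 'opening': 0.08761058249232248}
```

View pics/s1.png

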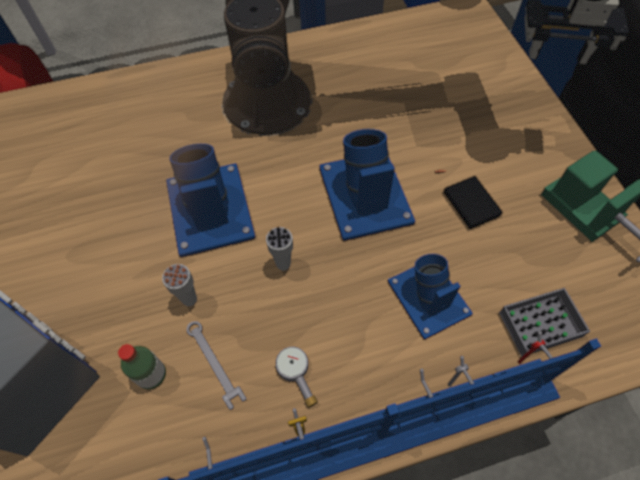

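View pics/t1.png

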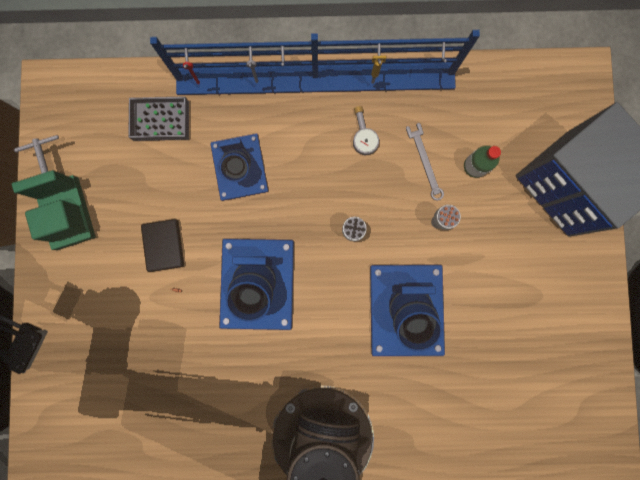

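The scene and top views show the core cup (copper) at top (448,217) / scene (178,275). The cap cup is at top (355,229). The smallest holder is at top (237,165), with its mouth at scene (432,262).

```bash
python3 - <<'E'
from h import *
from scipy.optimize import least_squares
W={f:cloud(f) for f in('s1','t1')}
wt,_=W['t1']
c0=wt[217,448];m0=wt[165,237];print(c0,m0, wt[229,355])
# cup
for f,(w,im) in W.items():
    P=w[np.hypot(w[...,0]-c0[0],w[...,1]-c0[1])<.05]
    top=P[P[:,2]>.108]; b=P[(P[:,2]>.083)&(P[:,2]<.113)]
    r=least_squares(lambda q:np.hypot(b[:,0]-q[0],b[:,1]-q[1])-.027,c0[:2],loss='soft_l1',f_scale=.001)
    print(f,'cup top',len(top),top.mean(0),(top.min(0)+top.max(0))/2,top[:,2].max(),'band',len(b),r.x,np.sqrt((r.fun**2).mean()))
# holder plate
for f,(w,im) in W.items():
    hsv=cv2.cvtColor(im,cv2.COLOR_RGB2HSV)
    near=np.hypot(w[...,0]-m0[0],w[...,1]-m0[1])<.13
    blue=near&(hsv[...,0]>100)&(hsv[...,0]<130)&(hsv[...,1]>110)
    P=w[blue]; pl=P[(P[:,2]<.016)&(P[:,2]>.002)]
    rc=cv2.minAreaRect((pl[:,:2]*1000).astype(np.float32)); print(f,'plate',len(pl),np.median(pl[:,2]),rc)
    # mouth: highest points
    al=w[near]; al=al[al[:,2]>.03]; print('z pct',np.percentile(al[:,2],[50,90,99,100]))
    np.save(f'pics/h_{f}.npy',al)
w,im=W['s1']
z=cv2.resize(im[225:345,375:485],None,fx=5,fy=5,interpolation=cv2.INTER_CUBIC)
w2=cv2.resize(W['t1'][1][125:210,200:275],None,fx=7,fy=7,interpolation=cv2.INTER_CUBIC)
# side by side, <=800x600
a=cv2.resize(im[230:340,380:480],(400,440),interpolation=cv2.INTER_CUBIC);b=cv2.resize(W['t1'][1][125:209,200:276],(398,440),interpolation=cv2.INTER_CUBIC)
cv2.imwrite('pics/crop1.png',np.hstack([a,b])[:,:,::-1])
E
```

```text
[ 0.5095266  -0.29270101  0.11594632] [0.64397238 0.18467099 0.08895043] [ 0.48560891 -0.08278615  0.12643828]
s1 cup top 602 [ 0.5118516  -0.2938868   0.11954787] [ 0.50907769 -0.29457147  0.12024203] 0.132464547310313 band 197 [ 0.50753796 -0.2950408 ] 0.000712747167190942
t1 cup top 464 [ 0.51194943 -0.29216983  0.11869097] [ 0.51282173 -0.29342946  0.11880849] 0.1294054813029022 band 77 [ 0.512687   -0.29404753] 0.0013971658694440137
s1 plate 1517 0.013912328646325661 ((655.91650390625, 190.20758056640625), (146.34947204589844, 117.76820373535156), 10.023001670837402)
z pct [0.0943452  0.11799572 0.12769726 0.13070404]
t1 plate 1035 0.012385047223607748 ((656.78125, 192.19105529785156), (145.45420837402344, 116.7258529663086), 10.07774543762207)
z pct [0.09413548 0.11632863 0.12590937 0.12911214]
```

View pics/crop1.png

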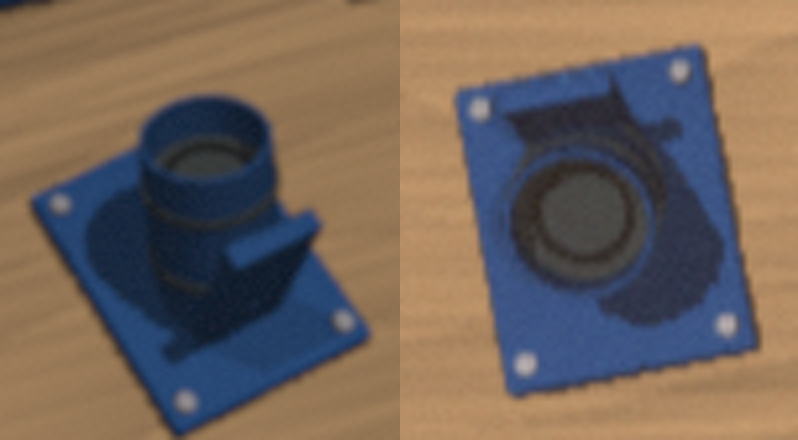

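The crop shows the open tube with its seat ring inside. The bracket is on the far side, and the plate is yawed about 10°. Next is the cylinder fit.

```bash
python3 - <<'E'
from h import *
from scipy.optimize import least_squares
A=[np.load(f'pics/h_{f}.npy') for f in('s1','t1')]
def axis(t,y): t,y=np.radians([t,y]);return np.array([-np.sin(t)*np.cos(y),-np.sin(t)*np.sin(y),np.cos(t)])
m0=np.array([.625,.185,.113])
for nm,P in(('s',A[0]),('t',A[1]),('both',np.vstack(A))):
  for fixed in(0,1):
    def split(q):
        a=axis(25,10) if fixed else axis(q[2],q[3]); c=np.array([q[0],q[1],.113]); d=P-c; h=d@a; r=np.linalg.norm(d-np.outer(h,a),axis=1); return h,r
    def f(q):
        h,r=split(q); e=np.where(r>.0315,r-.033,r-.030); k=(h>-.06)&(h<.004)&(r<.037)&(r>.027); return np.where(k,e,.005)
    q=np.array([m0[0],m0[1],25,10])
    best=None
    for dx in np.arange(-.02,.021,.005):
      for dy in np.arange(-.015,.016,.005):
        s=least_squares(lambda p:f(p*[1,1,1000,1000]) ,(q+[dx,dy,0,0])/[1,1,1000,1000],loss='soft_l1',f_scale=.001,diff_step=1e-4)
        if best is None or s.cost<best.cost: best=s
    q=best.x*[1,1,1000,1000]; h,r=split(q); k=(r<.035)&(r>.029)
    hh=np.histogram(h[k],np.arange(-.02,.016,.002)); print(nm,fixed,q.round(4),best.cost,k.sum(),'rim h counts',hh[0])
E
```

```text
s 0 [ 0.6302  0.1858 25.5326  7.0734] 0.0036911985971598608 1143 rim h counts [44 45 43 48 41 51 43 49 47 37 62 84 20  0  0  0  0]
s 1 [ 0.6301  0.1858 25.     10.    ] 0.00368665575021757 1198 rim h counts [49 41 43 45 46 55 41 49 40 48 64 80 17  0  0  0  0]
t 0 [ 0.6362  0.1892 27.2629 14.8802] 0.0028382102128338645 385 rim h counts [19 10  8  7 12 11 13  5 15 21 34 42 10  5  1  0  0]
t 1 [ 0.6355  0.1856 25.     10.    ] 0.0028527012530245766 399 rim h counts [11 13  5 13  7 17 13  6 14 30 35 27  6  1  0  0  0]
both 0 [ 0.6312  0.1885 27.667   7.0076] 0.006895554143395127 1433 rim h counts [49 45 49 56 45 59 46 66 63 74 71 83 33  8  0  0  0]
both 1 [ 0.6328  0.1867 25.     10.    ] 0.006885430478952366 1465 rim h counts [53 52 39 55 51 58 53 53 57 85 72 95 55  4  0  0  0]
```

```bash
cat >> h.py <<'E'
def delta(p,Rt,o=None):
    o=o or get_obs(); R0=R.from_euler('xyz',o['orientation'],degrees=True)
    s=R0.inv().apply(np.array(p)-o['tool_pos'])/.1; w=(R0.inv()*Rt).as_rotvec()/.5
    print('shift',s.round(3),'turn',w.round(3))
down=lambda yaw:R.from_euler('xyz',[180,0,yaw],degrees=True)
def Rh(yaw=10,tilt=25):  # tool z = -socket axis, tool y level
    t,y=np.radians([tilt,yaw]);a=np.array([-np.sin(t)*np.cos(y),-np.sin(t)*np.sin(y),np.cos(t)])
    Y=np.array([np.sin(y),-np.cos(y),0]);return R.from_matrix(np.stack([np.cross(Y,-a),Y,-a],1)),a
E
python3 - <<'E'
from h import *
import plant
print([n for n in dir(plant) if n[0]!='_'])
print(globals().get('hold_point_z'))
o=get_obs(); c=calibration('wrist'); Rm=cv2.Rodrigues(np.array(c['rvec'],float))[0]; cp=-Rm.T@np.ravel(c['tvec'])
R0=R.from_euler('xyz',o['orientation'],degrees=True)
print('cam in tool',R0.inv().apply(cp-o['tool_pos']),'view dir tool',R0.inv().apply(Rm[2]),'fx',c['mtx'][0][0])
w,_=cloud('t1');print('spray',w[155,492],'cap',w[229,355])
# look at holder: TCP 
delta([.55,.22,.28],down(0))
E
```

```text
['PlanningError', 'calibration', 'close_job', 'get_obs', 'hold_point_z', 'snapshot']
0.0188
cam in tool [ 0.07210894  0.00092936 -0.1582779 ] view dir tool [-2.66308425e-01 -1.29971378e-04  9.63887859e-01] fx 331.93792127280835
spray [ 0.64107944 -0.38683582  0.1496983 ] cap [ 0.48560891 -0.08278615  0.12643828]
shift [ 4.01   2.386 -0.539] turn [ 0.003  0.    -0.894]
```

Call:
step_arm(
  steps=[
    [[0.33,0.15,-0.04,0,0,-0.2],[0.66,0.3,-0.08,0,0,-0.41],[0.99,0.45,-0.11,0,0,-0.62]],
  ],
)

```text
clock: 0.4
tool_pos: [0.3618, 0.5244, 0.2372]
orientation: [179.9, 0.0, -7.5]
force: [0.5, 0.6, 1.0]
opening: 0.0874
gripper_force: 0.0
```

Call:
step_arm(
  steps=[
    [[0.33,0.3,-0.04,0,0,-0.2],[0.66,0.6,-0.09,0,0,-0.41],[1,0.91,-0.13,0,0,-0.62]],
  ],
)

```text
clock: 0.7
tool_pos: [0.4488, 0.4201, 0.2505]
orientation: [180.0, 0.0, 10.2]
force: [0.9, -0.1, 0.1]
opening: 0.0876
gripper_force: 0.0
```

Call:
step_arm(
  steps=[
    [[0.17,0.3,0,0,0,0],[0.34,0.6,-0.05,0,0,0],[0.5,0.87,-0.1,0,0,0]],
  ],
)

```text
clock: 1.0
tool_pos: [0.513, 0.3428, 0.2603]
orientation: [180.0, 0.0, 9.9]
force: [-0.2, 0.8, -0.6]
opening: 0.0878
gripper_force: 0.0
```

Call:
step_arm(
  steps=[
    [[0.17,0.3,0,0,0,0],[0.34,0.6,-0.05,0,0,0],[0.5,0.87,-0.1,0,0,0]],
  ],
)

```text
clock: 1.3
tool_pos: [0.5772, 0.2659, 0.2702]
orientation: [180.0, 0.1, 9.9]
force: [-0.3, 1.0, -0.6]
opening: 0.0873
gripper_force: 0.0
```

Call:
step_arm(
  steps=[
    [[0.17,0.3,0,0,0,0],[0.34,0.6,-0.05,0,0,0],[0.5,0.87,-0.1,0,0,0],[0.5,0.87,-0.1,0,0,0],[0.5,0.87,-0.1,0,0,0]],
  ],
)

```text
clock: 1.8
tool_pos: [0.641, 0.1895, 0.2798]
orientation: [180.0, 0.1, 9.8]
force: [-0.6, -0.3, 0.0]
opening: 0.0875
gripper_force: 0.0
```

```bash
python3 - <<'E'
from h import *
snap('wrist','w1');o=get_obs();print(o['clock'],o['tool_pos'],o['orientation'],o['joint_pos'].round(1),np.abs(o['qvel']).max())
delta([.51,-.294,.25],down(0))
E
```

```text
1.85 [0.64061073 0.19019803 0.27988124] [1.79998330e+02 6.27554747e-02 9.88451767e+00] [ 33.2  18.5   4.6  -0.  -76.2  66.7] 1.1625270534298477
shift [-2.118  4.546  0.301] turn [0.    0.002 0.345]
```

View pics/w1.png

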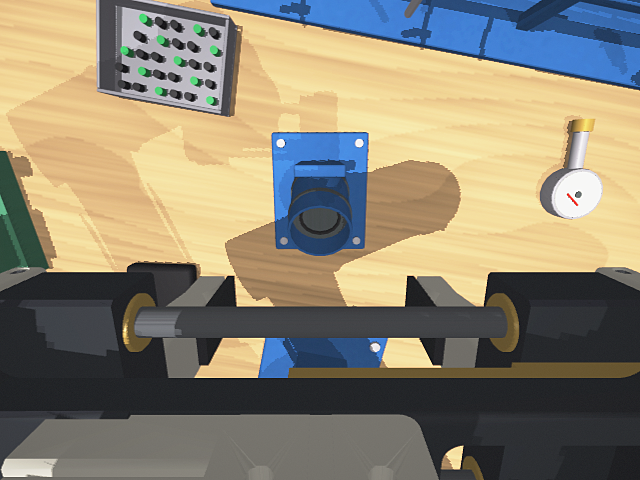

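The wrist view shows the holder at (320,215), square to the image at tool yaw 10, so its yaw is about 10°. Heading to the core cup.

Call:
step_arm(
  steps=[
    [[-0.14,0.3,0,0,0,0],[-0.28,0.6,0,0,0,0],[-0.42,0.91,0.06,0,0,0]],
  ],
)

```text
clock: 2.15
tool_pos: [0.6145, 0.0938, 0.275]
orientation: [-180.0, -0.1, 10.1]
force: [0.3, 0.1, 0.3]
opening: 0.0876
gripper_force: 0.0
```

Call:
step_arm(
  steps=[
    [[-0.14,0.3,0,0,0,0],[-0.28,0.6,0,0,0,0],[-0.42,0.91,0.06,0,0,0]],
  ],
)

```text
clock: 2.45
tool_pos: [0.589, -0.0034, 0.2693]
orientation: [-180.0, -0.1, 10.0]
force: [0.6, 0.7, -0.7]
opening: 0.0874
gripper_force: 0.0
```

Call:
step_arm(
  steps=[
    [[-0.14,0.3,0,0,0,0],[-0.28,0.6,0,0,0,0],[-0.42,0.91,0.06,0,0,0]],
  ],
)

```text
clock: 2.75
tool_pos: [0.5635, -0.1003, 0.2633]
orientation: [180.0, -0.1, 10.0]
force: [0.2, -0.1, 0.4]
opening: 0.0876
gripper_force: 0.0
```

Call:
step_arm(
  steps=[
    [[-0.14,0.3,0,0,0,0],[-0.28,0.6,0,0,0,0],[-0.42,0.91,0.06,0,0,0]],
  ],
)

```text
clock: 3.05
tool_pos: [0.538, -0.1973, 0.2573]
orientation: [180.0, -0.1, 10.0]
force: [1.0, 0.3, -0.0]
opening: 0.088
gripper_force: 0.0
```

Call:
step_arm(
  steps=[
    [[-0.14,0.3,0,0,0,0.1],[-0.28,0.6,0,0,0,0.2],[-0.42,0.91,0.06,0,0,0.345],[-0.42,0.91,0.06,0,0,0.345],[-0.42,0.91,0.06,0,0,0.345]],
  ],
)

```text
clock: 3.55
tool_pos: [0.5121, -0.2937, 0.2502]
orientation: [-180.0, 0.0, 0.0]
force: [0.5, 0.3, 1.2]
opening: 0.0879
gripper_force: 0.0
```

```bash
python3 - <<'E'
from h import *
from scipy.optimize import least_squares
snap('wrist','w2');o=get_obs();print(o['clock'],o['tool_pos'],o['orientation'],o['joint_pos'].round(1))
# cup in w2
w,im=cloud('w2'); c0=np.array([.51,-.294])
P=w[np.hypot(w[...,0]-c0[0],w[...,1]-c0[1])<.05]
rim=P[(P[:,2]>.111)&(P[:,2]<.122)]
(cx,cy),r=cv2.minEnclosingCircle((rim[:,:2]*1000).astype(np.float32));print('cup rim',len(rim),cx,cy,r,np.median(rim[:,2]))
b=P[(P[:,2]>.083)&(P[:,2]<.112)]
if len(b)>20:
    s=least_squares(lambda q:np.hypot(b[:,0]-q[0],b[:,1]-q[1])-.027,c0,loss='soft_l1',f_scale=.001);print('band',len(b),s.x,np.abs(s.fun).mean())
u=w[...,2];ys,xs=np.where((u>.111)&(np.hypot(w[...,0]-c0[0],w[...,1]-c0[1])<.05));print('px',xs.min(),xs.max(),ys.min(),ys.max())
# socket in w1
w,im=cloud('w1'); _,a=Rh()
al=w[np.hypot(w[...,0]-.63,w[...,1]-.187)<.09]; pl=al[(al[:,2]>.004)&(al[:,2]<.018)]
hsv=cv2.cvtColor(im,cv2.COLOR_RGB2HSV); bl=(hsv[...,0]>95)&(hsv[...,0]<130)&(hsv[...,1]>110)&(np.hypot(w[...,0]-.655,w[...,1]-.19)<.12)
pl=w[bl&(w[...,2]<.02)&(w[...,2]>.003)];print('plate',np.median(pl[:,2]),cv2.minAreaRect((pl[:,:2]*1000).astype(np.float32)))
al=al[al[:,2]>.03]; Rt,_=Rh(); L=(al-np.array([.632,.187,.113]))@Rt.as_matrix()  # x,y,-axis
L[:,2]*=-1; k=(np.hypot(L[:,0],L[:,1])<.045)&(L[:,2]>-.006)&(L[:,2]<.008)
q=L[k]; print('rim pts',len(q),np.histogram(q[:,2],np.arange(-.006,.0081,.001))[0])
(cx,cy),r=cv2.minEnclosingCircle((q[:,:2]*1000).astype(np.float32)); print('rim c (tool x,y mm)',cx,cy,r,'world',np.array([.632,.187,.113])+Rt.apply([cx/1000,cy/1000,0]))
s=L[(np.hypot(L[:,0],L[:,1])<.028)];print('inside depth hist',np.histogram(s[:,2],np.arange(-.1,.01,.005))[0])
E
```

```text
3.6 [ 0.51248723 -0.29329705  0.25048122] [-1.79987842e+02  8.74454501e-03  1.00471054e-01] [-10.8  11.8  -8.3  -0.  -69.9 100.9]
cup rim 2493 511.07818603515625 -294.2769470214844 26.84051513671875 0.11683558927021653
band 209 [ 0.51054398 -0.29447492] 0.00012138062083390143
px 35 560 202 479
plate 0.012055498368453548 ((657.5994262695312, 192.42269897460938), (148.70208740234375, 118.76554870605469), 9.894196510314941)
rim pts 873 [ 79  61  81  79  82 229 240  21   1   0   0   0   0   0]
rim c (tool x,y mm) 0.0057354336604475975 -0.5522217750549316 33.635807037353516 world [0.63190923 0.18754473 0.11300242]
inside depth hist [  0   0   0   0   0   0   0   0   0   0   0   0   0   0 818 290   0   0
   0   0   0]
```

View pics/w2.png

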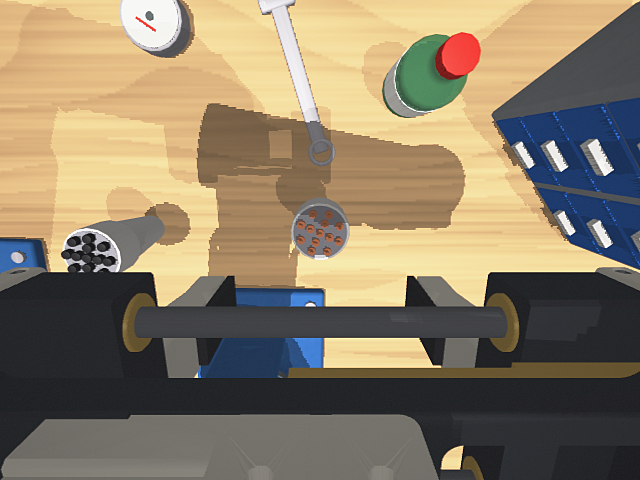

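The wrist view shows the core cup at (320,230), and the fit agrees: cup at (0.5108, -0.2944), mouth at (0.632, 0.188, 0.1135). Descending to grip.

Call:
step_arm(
  steps=[
    [[-0.01,0.01,0.3,0,0,0],[-0.02,0.01,0.6,0,0,0],[-0.02,0.01,0.85,0,0,0]],
  ],
)

```text
clock: 3.9
tool_pos: [0.5106, -0.2934, 0.1646]
orientation: [-180.0, -0.0, 0.2]
force: [0.6, 0.7, 1.2]
opening: 0.0877
gripper_force: 0.0
```

Call:
step_arm(
  steps=[
    [[0,0,0.25,0,0,0],[0,0,0.5,0,0,0],[0,0,0.7,0,0,0],[0,0,0.84,0,0,0],[0,0,0.84,0,0,0],[0,0,0.84,0,0,0]],
  ],
)

```text
clock: 4.5
tool_pos: [0.5112, -0.2942, 0.0821]
orientation: [180.0, -0.0, 0.2]
force: [0.3, -0.2, 0.0]
opening: 0.0873
gripper_force: 0.0
```

```bash
python3 - <<'E'
from h import *
o=get_obs();print(o);delta([.5108,-.2944,.0812],down(0))
w,im=cloud('w1');Rt,_=Rh();L=(w-np.array([.632,.188,.1135]))@Rt.as_matrix();L[...,2]*=-1
for v in range(185,250,4): print(v,(L[v,320]*1000).round(0),im[v,320])
E
```

```text
{'clock': 4.5, 'joint_pos': array([-1.09377515e+01,  2.01415689e+01, -2.07575848e+01,  1.62884277e-02,
       -4.90883283e+01,  1.01081471e+02]), 'qvel': array([-0.44812522, -0.80929861,  0.87051253,  0.28564029,  0.00358967,
        0.02975543]), 'tau': array([-2.63281996e-03, -5.06636095e+01,  2.28140438e+01,  5.31618565e+00,
        9.34398640e-02, -1.82678286e-04]), 'tool_pos': array([ 0.51115287, -0.29421329,  0.08207652]), 'orientation': array([ 1.79985512e+02, -9.91710285e-03,  1.54386104e-01]), 'force': array([ 0.31597019, -0.16899369,  0.04848707]), 'moment': array([-0.05206669, -0.07492627,  0.02562374]), 'gripper_force': 0.0, 'opening': 0.08734600852621564}
shift [-0.004  0.002  0.009] turn [ 0.001 -0.     0.005]
185 [ 32.   1. -36.] [34 60 96]
189 [ 33.   1. -28.] [56 59 57]
193 [ 32.   1. -21.] [32 59 95]
197 [ 33.   1. -13.] [36 61 96]
201 [32.  1. -7.] [ 36  66 102]
205 [32.  1. -0.] [ 43  74 118]
209 [  9.   1. -26.] [70 72 71]
213 [  4.   1. -27.] [70 74 74]
217 [ -1.   1. -26.] [72 76 77]
221 [ -6.   1. -26.] [69 74 75]
225 [-12.   1. -26.] [69 74 75]
229 [-17.   1. -26.] [71 75 75]
233 [-20.   1. -23.] [40 38 39]
237 [-29.   1. -26.] [70 75 72]
241 [-30.   1. -21.] [ 36  62 100]
245 [-32.   1. -16.] [ 40  63 101]
249 [-30.   1.  -7.] [ 37  66 103]
```

Call:
step_arm(
  steps=[
    [[0,0,0.01,0,0,0],[0,0,0.01,0,0,0],[0,0,0.01,0,0,0],[0,0,0.01,0,0,0],[0,0,0.01,0,0,0],[0,0,0.01,0,0,0],[0,0,0.01,0,0,0],[0,0,0.01,0,0,0]],
  ],
  jaw=255,
)

```text
clock: 5.3
tool_pos: [0.5106, -0.2952, 0.0808]
orientation: [180.0, -0.0, 0.0]
force: [-0.4, 1.4, 2.9]
opening: 0.0536
gripper_force: 30.0
```

```bash
python3 - <<'E'
from h import *
o=get_obs();print(o['force'],o['moment'],o['tool_pos'],o['orientation'],o['opening'],o['gripper_force'])
E
```

```text
[-0.40497379  1.43232549  2.86840717] [0.25247976 0.0713547  0.01628988] [ 0.51060563 -0.29515615  0.08077831] [ 1.79989871e+02 -1.84650715e-02  4.22769171e-02] 0.05358313945036341 29.999776482582092
```

Gripped at a 53.6 mm opening. Lifting.

Call:
step_arm(
  steps=[
    [[0,0,-0.05,0,0,0],[0,0,-0.15,0,0,0],[0,0,-0.3,0,0,0],[0,0,-0.5,0,0,0],[0,0,-0.7,0,0,0],[0,0,-0.9,0,0,0]],
  ],
)

```text
clock: 5.9
tool_pos: [0.5101, -0.295, 0.1718]
orientation: [-180.0, 0.0, 0.0]
force: [-0.4, -0.0, -3.2]
opening: 0.0537
gripper_force: 30.0
```

Call:
step_arm(
  steps=[
    [[0,0,-0.2,0,0,0],[0,0,-0.4,0,0,0],[0,0,-0.6,0,0,0],[0,0,-0.75,0,0,0],[0,0,-0.85,0,0,0],[0,0,-0.9,0,0,0],[0,0,-0.9,0,0,0],[0,0,-0.9,0,0,0]],
  ],
)

```text
clock: 6.7
tool_pos: [0.51, -0.2948, 0.2598]
orientation: [-180.0, 0.1, 0.0]
force: [-0.5, -0.2, -2.0]
opening: 0.0539
gripper_force: 30.0
```

```bash
python3 - <<'E'
from h import *
o=get_obs();print(o['clock'],o['force'],o['tool_pos'],o['orientation'],o['opening'],o['gripper_force'])
Rt,a=Rh(); delta(np.array([.632,.188,.1135])+a*.1412,Rt)
E
```

```text
6.7 [-0.48976237 -0.23969769 -2.00787861] [ 0.51003619 -0.29483402  0.25975621] [-1.79964767e+02  6.44120245e-02  3.22470433e-02] 0.05392901102992237 29.998922646045685
shift [ 0.635 -4.724  0.185] turn [ 0.075  0.873 -0.343]
```

Call:
step_arm(
  steps=[
    [[0.02,-0.15,0,0,0,0],[0.06,-0.4,0,0,0,0],[0.1,-0.68,0,0,0,0],[0.13,-0.95,0,0,0,0]],
  ],
)

```text
clock: 7.1
tool_pos: [0.5231, -0.1985, 0.2597]
orientation: [-180.0, 0.1, 0.0]
force: [0.6, -0.3, -2.8]
opening: 0.0535
gripper_force: 30.0
```

Call:
step_arm(
  steps=[
    [[0.04,-0.3,0,0,0,0],[0.08,-0.62,0,0,0,0],[0.13,-0.95,0,0,0,0]],
  ],
)

```text
clock: 7.4
tool_pos: [0.5358, -0.1033, 0.2599]
orientation: [-180.0, 0.1, 0.0]
force: [0.8, -0.5, -2.6]
opening: 0.054
gripper_force: 30.0
```

Call:
step_arm(
  steps=[
    [[0.04,-0.3,0,0,0,0],[0.08,-0.62,0,0,0,0],[0.13,-0.95,0,0,0,0]],
  ],
)

```text
clock: 7.7
tool_pos: [0.5486, -0.0082, 0.26]
orientation: [180.0, 0.1, 0.0]
force: [0.4, -0.7, -2.6]
opening: 0.0537
gripper_force: 30.0
```

Call:
step_arm(
  steps=[
    [[0.04,-0.3,0,0,0,0],[0.08,-0.62,0,0,0,0],[0.13,-0.95,0,0,0,0]],
  ],
)

```text
clock: 8.0
tool_pos: [0.5615, 0.0867, 0.2599]
orientation: [180.0, 0.1, 0.0]
force: [0.6, -0.2, -3.0]
opening: 0.0533
gripper_force: 30.0
```

Call:
step_arm(
  steps=[
    [[0.04,-0.3,0.02,0,0.05,-0.02],[0.08,-0.57,0.05,0.01,0.15,-0.06],[0.11,-0.8,0.08,0.02,0.3,-0.12],[0.12,-0.9,0.12,0.04,0.5,-0.2],[0.12,-0.92,0.16,0.06,0.7,-0.28],[0.12,-0.92,0.18,0.07,0.82,-0.33],[0.12,-0.92,0.18,0.075,0.873,-0.343],[0.12,-0.92,0.18,0.075,0.873,-0.343],[0.12,-0.92,0.18,0.075,0.873,-0.343]],
  ],
)

```text
clock: 8.9
tool_pos: [0.5738, 0.1772, 0.2424]
orientation: [180.0, -25.0, 10.0]
force: [1.7, 0.5, -1.2]
opening: 0.0531
gripper_force: 30.0
```

```bash
python3 - <<'E'
from h import *
snap('scene','s2');snap('wrist','w3');o=get_obs();print(o['clock'],o['force'],o['tool_pos'],o['orientation'],o['opening'],o['joint_pos'].round(1))
Rt,a=Rh(); m=np.array([.632,.188,.1135]);delta(m+a*.1212,Rt,o); delta(m+a*.0812,Rt,o)
i=cv2.imread('pics/s2.png')[170:340,340:500];j=cv2.imread('pics/w3.png')[100:480,130:510]
cv2.imwrite('pics/c3.png',np.hstack([cv2.resize(i,(400,425),interpolation=cv2.INTER_CUBIC),cv2.resize(j,(400,425))]))
E
```

```text
9.0 [ 0.47956817  0.1454526  -2.18996338] [0.5745165  0.17750013 0.24279304] [179.98502994 -25.0496887   10.00666653] 0.05333911925277595 [ 43.   -1.1 -37.9  24.3 -34.2  39.1]
shift [-0.017 -0.004  0.207] turn [ 0.    -0.002  0.   ]
shift [-0.017 -0.004  0.607] turn [ 0.    -0.002  0.   ]
```

View pics/c3.png

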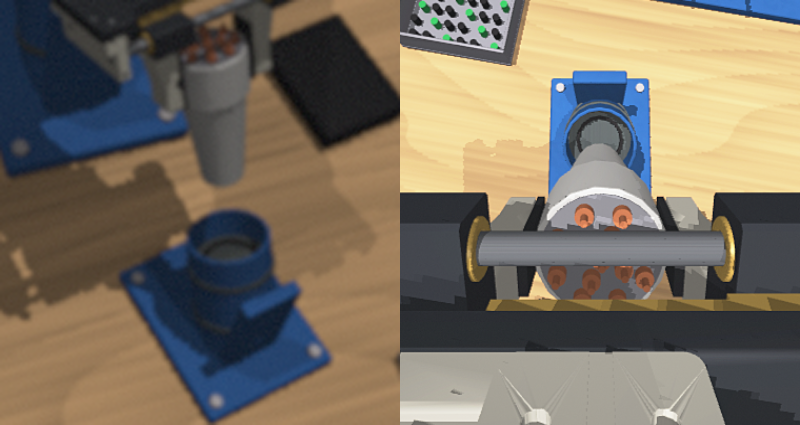

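Left, scene view: the cup hangs above the mouth, leaning with it. Right, wrist view: the cup at about (603,240), with the mouth at (600,130). I'll refine the cup and mouth relative pose from this view.

```bash
python3 - <<'E'
from h import *
from scipy.optimize import least_squares
w,im=cloud('w3');o=get_obs();R0=R.from_euler('xyz',o['orientation'],degrees=True)
L=(w-o['tool_pos'])@R0.as_matrix()   # tool coords
hh=.0812-L[...,2]  # height above cup underside (nominal)
def prof(h): return np.where(h<.08,.016+.008*np.clip(h,0,.08)/.08,.027)
k=(np.hypot(L[...,0],L[...,1])<.035)&(hh>.008)&(hh<.113)&~((hh>.074)&(hh<.086))
P=L[k];h=hh[k];print(len(P))
k2=np.hypot(P[:,0],P[:,1])<prof(h)+.006;P=P[k2];h=h[k2]
f=lambda q:np.hypot(P[:,0]-q[0]-q[2]*(h-.1),P[:,1]-q[1]-q[3]*(h-.1))-prof(h)
s=least_squares(f,[0,0,0,0],loss='soft_l1',f_scale=.0007);print('cup off at grip mm',s.x[:2]*1000,'tilt deg',np.degrees(s.x[2:]),'underside off',(s.x[:2]-.1*s.x[2:])*1000,np.median(abs(s.fun)),len(P))
# mouth in same tool frame
m=np.array([.632,.188,.1135]);Rt,a=Rh();M=(w-m)@Rt.as_matrix();M[...,2]*=-1
r=np.hypot(M[...,0],M[...,1])
k=(r<.04)&(r>.026)&(M[...,2]>-.05)&(M[...,2]<.004);Q=M[k]
def g(q):
    rr=np.hypot(Q[:,0]-q[0],Q[:,1]-q[1]);return np.where(rr>.0315,rr-.033,rr-.03)
t=least_squares(g,[0,0],loss='soft_l1',f_scale=.0007);print('mouth corr mm (tool x,y)',t.x*1000,len(Q),np.median(abs(t.fun)))
print('rim h',np.histogram(M[...,2][(r<.035)&(r>.029)],np.arange(-.006,.006,.001))[0])
E
```

```text
3211
cup off at grip mm [-0.44894816  0.84763777] tilt deg [0.30688528 0.67417958] underside off [-0.98456401 -0.32902757] 0.00021096344940817538 2972
mouth corr mm (tool x,y) [-0.31342332  0.30779719] 1347 0.0006533070440831526
rim h [ 19  16  16  19  77 213 158  30   1   0   0]
```

Call:
step_arm(
  steps=[
    [[-0.013,-0.004,0.1,0,0,0],[-0.013,-0.004,0.25,0,0,0],[-0.013,-0.004,0.4,0,0,0],[-0.013,-0.004,0.53,0,0,0],[-0.013,-0.004,0.65,0,0,0],[-0.013,-0.004,0.74,0,0,0],[-0.013,-0.004,0.8,0,0,0],[-0.013,-0.004,0.8,0,0,0],[-0.013,-0.004,0.8,0,0,0]],
  ],
)

```text
clock: 9.9
tool_pos: [0.6064, 0.1829, 0.1696]
orientation: [180.0, -25.1, 10.0]
force: [0.3, 0.4, -2.4]
opening: 0.0538
gripper_force: 30.0
```

```bash
cat >> h.py <<'E'
def rep(d=0):
    Rt,a=Rh(); m=np.array([.632,.188,.1135]); o=get_obs(); F=o['force']; e=Rt.inv().apply(o['tool_pos']-m)
    print('t %.2f'%o['clock'],'F axis(up+) %.2f'%(F@a),'Ftool xy',Rt.inv().apply(F)[:2].round(2),'underside depth mm %.1f'%((e[2]+.0812)*1000),'lat',(e[:2]*1000).round(2),'mom',Rt.inv().apply(o['moment']).round(3),'open',round(o['opening'],4),'rpy',o['orientation'].round(2))
E
python3 -c "
from h import *
rep()
for i in range(4): snapshot('wrist');rep()"
```

```text
t 9.90 F axis(up+) -2.36 Ftool xy [-0.71 -0.35] underside depth mm 19.3 lat [0.09 0.58] mom [-0.012 -1.817 -0.046] open 0.0538 rpy [179.95 -25.07  10.02]
t 9.95 F axis(up+) -3.22 Ftool xy [-1.56 -0.18] underside depth mm 19.0 lat [0.33 0.38] mom [-0.023 -1.861 -0.027] open 0.0538 rpy [179.98 -25.1   10.02]
t 10.00 F axis(up+) -2.73 Ftool xy [-0.96  0.75] underside depth mm 18.8 lat [0.42 0.27] mom [-0.075 -1.837 -0.075] open 0.0536 rpy [179.99 -25.12  10.03]
t 10.05 F axis(up+) -2.17 Ftool xy [-0.84  0.11] underside depth mm 18.7 lat [0.46 0.21] mom [-0.012 -1.828  0.021] open 0.0534 rpy [179.99 -25.13  10.03]
t 10.10 F axis(up+) -2.55 Ftool xy [-1.8   0.99] underside depth mm 18.7 lat [0.44 0.2 ] mom [-0.077 -1.875 -0.064] open 0.0538 rpy [180.   -25.13  10.03]
```

Call:
step_arm(
  steps=[
    [[0,0,0.015,0,0,0],[0,0,0.03,0,0,0],[0,0,0.045,0,0,0],[0,0,0.06,0,0,0],[0,0,0.075,0,0,0],[0,0,0.09,0,0,0],[0,0,0.09,0,0,0]],
  ],
)

```text
clock: 10.8
tool_pos: [0.61, 0.1835, 0.161]
orientation: [179.9, -25.0, 10.0]
force: [-0.7, -0.1, -3.1]
opening: 0.0534
gripper_force: 30.0
```

Call:
step_arm(
  steps=[
    [[0,0,0.015,0,0,0],[0,0,0.03,0,0,0],[0,0,0.045,0,0,0],[0,0,0.06,0,0,0],[0,0,0.07,0,0,0],[0,0,0.07,0,0,0]],
  ],
)

```text
clock: 11.4
tool_pos: [0.6129, 0.1841, 0.1548]
orientation: [179.9, -25.1, 10.0]
force: [-0.0, -0.3, -3.1]
opening: 0.0536
gripper_force: 30.0
```

```bash
python3 -c "
from h import *
rep();snapshot('wrist');rep()"
```

```text
t 11.40 F axis(up+) -2.75 Ftool xy [-1.39  0.33] underside depth mm 35.5 lat [-0.18  0.55] mom [-0.047 -1.916 -0.039] open 0.0536 rpy [179.95 -25.05  10.03]
t 11.45 F axis(up+) -2.23 Ftool xy [-1.6  -0.11] underside depth mm 35.4 lat [-0.09  0.53] mom [-0.035 -1.833  0.05 ] open 0.0537 rpy [179.95 -25.06  10.03]
```

Call:
step_arm(
  steps=[
    [[0,0,0.005,0,0,0],[0,0,0.01,0,0,0],[0,0,0.015,0,0,0],[0,0,0.015,0,0,0]],
  ],
)

```text
clock: 11.85
tool_pos: [0.6136, 0.1843, 0.1536]
orientation: [180.0, -25.1, 10.0]
force: [0.0, -0.2, -2.8]
opening: 0.0535
gripper_force: 30.0
```

Call:
step_arm(
  steps=[
    [[0,0,0.005,0,0,0],[0,0,0.01,0,0,0],[0,0,0.01,0,0,0]],
  ],
)

```text
clock: 12.15
tool_pos: [0.614, 0.1843, 0.1527]
orientation: [180.0, -25.1, 10.0]
force: [0.0, 0.1, -1.7]
opening: 0.0539
gripper_force: 30.0
```

Call:
step_arm(
  steps=[
    [[0,0,0.005,0,0,0],[0,0,0.01,0,0,0],[0,0,0.015,0,0,0],[0,0,0.015,0,0,0]],
  ],
)

```text
clock: 12.55
tool_pos: [0.6146, 0.1845, 0.1513]
orientation: [180.0, -25.1, 10.0]
force: [0.3, -0.5, -3.2]
opening: 0.0533
gripper_force: 30.0
```

```bash
python3 -c "
from h import *
rep();snapshot('wrist');rep()"
```

```text
t 12.55 F axis(up+) -2.95 Ftool xy [-1.2   0.56] underside depth mm 39.4 lat [-0.06  0.47] mom [-0.032 -1.845 -0.053] open 0.0533 rpy [179.95 -25.06  10.04]
t 12.60 F axis(up+) -2.44 Ftool xy [-0.98 -0.45] underside depth mm 39.4 lat [-0.09  0.49] mom [-0.065 -1.873 -0.031] open 0.0537 rpy [179.96 -25.06  10.03]
```

Call:
step_arm(
  steps=[
    [[0,0,0.005,0,0,0],[0,0,0.01,0,0,0],[0,0,0.015,0,0,0],[0,0,0.015,0,0,0]],
  ],
)

```text
clock: 13.0
tool_pos: [0.6152, 0.1846, 0.15]
orientation: [180.0, -25.1, 10.0]
force: [-0.4, -0.4, -1.9]
opening: 0.0539
gripper_force: 30.0
```

Call:
step_arm(
  steps=[
    [[0,0,0.005,0,0,0],[0,0,0.01,0,0,0],[0,0,0.015,0,0,0],[0,0,0.015,0,0,0]],
  ],
)

```text
clock: 13.4
tool_pos: [0.6158, 0.1846, 0.1486]
orientation: [180.0, -25.1, 10.0]
force: [0.2, -1.0, -3.0]
opening: 0.0537
gripper_force: 30.0
```

Call:
step_arm(
  steps=[
    [[0,0,0.005,0,0,0],[0,0,0.01,0,0,0],[0,0,0.015,0,0,0],[0,0,0.015,0,0,0]],
  ],
)

```text
clock: 13.8
tool_pos: [0.6165, 0.1847, 0.1473]
orientation: [180.0, -25.1, 10.0]
force: [-0.5, -0.9, -2.8]
opening: 0.0532
gripper_force: 30.0
```

Call:
step_arm(
  steps=[
    [[0,0,0.005,0,0,0],[0,0,0.01,0,0,0],[0,0,0.015,0,0,0],[0,0,0.015,0,0,0]],
  ],
)

```text
clock: 14.2
tool_pos: [0.6171, 0.1849, 0.1459]
orientation: [180.0, -25.1, 10.0]
force: [0.7, -0.4, -2.9]
opening: 0.0538
gripper_force: 30.0
```

Call:
step_arm(
  steps=[
    [[0,0,0.005,0,0,0],[0,0,0.01,0,0,0],[0,0,0.015,0,0,0],[0,0,0.015,0,0,0]],
  ],
)

```text
clock: 14.6
tool_pos: [0.6177, 0.185, 0.1445]
orientation: [180.0, -25.1, 10.0]
force: [-0.3, 0.4, -2.7]
opening: 0.0533
gripper_force: 30.0
```

Call:
step_arm(
  steps=[
    [[0,0,0.005,0,0,0],[0,0,0.01,0,0,0],[0,0,0.015,0,0,0],[0,0,0.015,0,0,0]],
  ],
)

```text
clock: 15.0
tool_pos: [0.6184, 0.1851, 0.1432]
orientation: [180.0, -25.1, 10.0]
force: [-0.0, 0.1, -2.5]
opening: 0.0532
gripper_force: 30.0
```

Call:
step_arm(
  steps=[
    [[0,0,0.005,0,0,0],[0,0,0.01,0,0,0],[0,0,0.015,0,0,0],[0,0,0.015,0,0,0]],
  ],
)

```text
clock: 15.4
tool_pos: [0.619, 0.1852, 0.1418]
orientation: [180.0, -25.1, 10.0]
force: [-0.2, -0.3, -2.8]
opening: 0.0534
gripper_force: 30.0
```

Call:
step_arm(
  steps=[
    [[0,0,0.005,0,0,0],[0,0,0.01,0,0,0],[0,0,0.015,0,0,0],[0,0,0.015,0,0,0]],
  ],
)

```text
clock: 15.8
tool_pos: [0.6196, 0.1853, 0.1405]
orientation: [180.0, -25.1, 10.0]
force: [-0.4, 0.3, -1.8]
opening: 0.0537
gripper_force: 30.0
```

Call:
step_arm(
  steps=[
    [[0,0,0.005,0,0,0],[0,0,0.01,0,0,0],[0,0,0.015,0,0,0],[0,0,0.015,0,0,0]],
  ],
)

```text
clock: 16.2
tool_pos: [0.6202, 0.1854, 0.1391]
orientation: [180.0, -25.1, 10.0]
force: [0.2, 0.2, -3.9]
opening: 0.0537
gripper_force: 30.0
```

```bash
python3 -c "
from h import *
rep();snapshot('wrist');rep()"
```

```text
t 16.20 F axis(up+) -3.64 Ftool xy [-1.47 -0.19] underside depth mm 52.9 lat [-0.08  0.47] mom [-0.036 -1.963 -0.026] open 0.0537 rpy [179.96 -25.06  10.04]
t 16.25 F axis(up+) -2.51 Ftool xy [-0.81 -1.07] underside depth mm 52.9 lat [-0.08  0.5 ] mom [-0.081 -2.009 -0.027] open 0.0536 rpy [179.96 -25.06  10.03]
```

Call:
step_arm(
  steps=[
    [[0,0,0.005,0,0,0],[0,0,0.01,0,0,0],[0,0,0.01,0,0,0]],
  ],
)

```text
clock: 16.55
tool_pos: [0.6206, 0.1855, 0.1382]
orientation: [180.0, -25.1, 10.0]
force: [-0.8, 0.8, -2.4]
opening: 0.0535
gripper_force: 30.0
```

```bash
python3 -c "
from h import *
rep();snapshot('wrist');rep()"
```

```text
t 16.55 F axis(up+) -1.88 Ftool xy [-1.62 -0.92] underside depth mm 53.9 lat [-0.11  0.47] mom [ 2.000e-03 -2.055e+00 -4.000e-03] open 0.0535 rpy [179.96 -25.06  10.04]
t 16.60 F axis(up+) -2.39 Ftool xy [-1.93 -0.58] underside depth mm 53.9 lat [-0.1   0.48] mom [-0.011 -2.095 -0.052] open 0.0533 rpy [179.96 -25.06  10.04]
```

Call:
step_arm(
  steps=[
    [[-0.004,0,0,0,0,0],[-0.004,0,0.005,0,0,0],[-0.004,0,0.01,0,0,0],[-0.004,0,0.01,0,0,0]],
  ],
)

```text
clock: 17.0
tool_pos: [0.6208, 0.1856, 0.1372]
orientation: [180.0, -25.1, 10.0]
force: [0.1, 0.3, -2.8]
opening: 0.0538
gripper_force: 30.0
```

```bash
python3 -c "
from h import *
rep();snapshot('wrist');rep()"
```

```text
t 17.00 F axis(up+) -2.57 Ftool xy [-1.04 -0.26] underside depth mm 54.9 lat [-0.41  0.46] mom [-0.018 -1.901 -0.004] open 0.0538 rpy [179.96 -25.07  10.04]
t 17.05 F axis(up+) -1.95 Ftool xy [-0.87  0.38] underside depth mm 54.9 lat [-0.41  0.49] mom [-0.07  -1.811 -0.05 ] open 0.0538 rpy [179.96 -25.07  10.03]
```

Call:
step_arm(
  steps=[
    [[0,0,0.005,0,0,0],[0,0,0.01,0,0,0],[0,0,0.01,0,0,0]],
  ],
)

```text
clock: 17.35
tool_pos: [0.6211, 0.1856, 0.1362]
orientation: [180.0, -25.1, 10.0]
force: [0.4, -0.4, -2.4]
opening: 0.0534
gripper_force: 30.0
```

```bash
python3 -c "
from h import *
rep();snapshot('wrist');rep()"
```

```text
t 17.35 F axis(up+) -2.34 Ftool xy [-0.78  0.43] underside depth mm 55.9 lat [-0.47  0.49] mom [-0.101 -1.891  0.019] open 0.0534 rpy [179.96 -25.06  10.04]
t 17.40 F axis(up+) -2.72 Ftool xy [-1.05  0.5 ] underside depth mm 55.9 lat [-0.46  0.5 ] mom [-0.046 -1.888 -0.079] open 0.0538 rpy [179.96 -25.06  10.03]
```

Call:
step_arm(
  steps=[
    [[0,0,0.005,0,0,0],[0,0,0.01,0,0,0],[0,0,0.01,0,0,0]],
  ],
)

```text
clock: 17.7
tool_pos: [0.6215, 0.1856, 0.1353]
orientation: [180.0, -25.1, 10.0]
force: [0.0, -0.5, -1.2]
opening: 0.0534
gripper_force: 30.0
```

```bash
python3 -c "
from h import *
rep();snapshot('wrist');rep()"
```

```text
t 17.70 F axis(up+) -1.03 Ftool xy [-0.55  0.5 ] underside depth mm 56.9 lat [-0.5   0.52] mom [-1.550e-01 -1.987e+00 -1.000e-03] open 0.0534 rpy [179.95 -25.06  10.04]
t 17.75 F axis(up+) -1.31 Ftool xy [-0.45  1.06] underside depth mm 56.9 lat [-0.46  0.53] mom [-0.161 -2.004 -0.006] open 0.0537 rpy [179.95 -25.06  10.04]
```

Call:
step_arm(
  steps=[
    [[-0.003,0.003,0,0,0,0],[-0.003,0.003,0.005,0,0,0],[-0.003,0.003,0.005,0,0,0]],
  ],
)

```text
clock: 18.05
tool_pos: [0.6216, 0.1856, 0.1349]
orientation: [180.0, -25.1, 10.0]
force: [-0.4, 0.3, -2.5]
opening: 0.0536
gripper_force: 30.0
```

```bash
python3 -c "
from h import *
rep()
for i in range(3): snapshot('wrist');rep()"
```

```text
t 18.05 F axis(up+) -2.10 Ftool xy [-1.35 -0.4 ] underside depth mm 57.3 lat [-0.57  0.6 ] mom [ 0.14  -1.938 -0.026] open 0.0536 rpy [179.97 -25.08  10.05]
t 18.10 F axis(up+) -1.61 Ftool xy [-1.23 -1.01] underside depth mm 57.3 lat [-0.58  0.6 ] mom [ 0.229 -1.948 -0.057] open 0.0538 rpy [179.97 -25.08  10.04]
t 18.15 F axis(up+) -2.10 Ftool xy [-1.85 -0.31] underside depth mm 57.3 lat [-0.58  0.61] mom [ 0.164 -1.983 -0.044] open 0.0537 rpy [179.97 -25.08  10.04]
t 18.20 F axis(up+) -2.07 Ftool xy [-1.82 -0.82] underside depth mm 57.3 lat [-0.58  0.58] mom [ 0.143 -1.935 -0.035] open 0.0536 rpy [179.97 -25.08  10.04]
```

Call:
step_arm(
  steps=[
    [[-0.001,-0.0015,0,0,0,0],[-0.001,-0.0015,0.005,0,0,0],[-0.001,-0.0015,0.007,0,0,0],[-0.001,-0.0015,0.007,0,0,0]],
  ],
)

```text
clock: 18.6
tool_pos: [0.6218, 0.1856, 0.1342]
orientation: [180.0, -25.1, 10.0]
force: [-0.3, 0.7, -1.3]
opening: 0.0534
gripper_force: 30.0
```

```bash
python3 -c "
from h import *
rep()
for i in range(3): snapshot('wrist');rep()"
```

```text
t 18.60 F axis(up+) -1.14 Ftool xy [-0.73 -0.76] underside depth mm 58.0 lat [-0.74  0.58] mom [ 0.027 -1.766 -0.022] open 0.0534 rpy [179.96 -25.08  10.04]
t 18.65 F axis(up+) 0.25 Ftool xy [-1.75 -0.83] underside depth mm 58.0 lat [-0.73  0.57] mom [ 0.045 -1.831 -0.016] open 0.0538 rpy [179.97 -25.08  10.04]
t 18.70 F axis(up+) -0.74 Ftool xy [-0.32  0.08] underside depth mm 58.0 lat [-0.73  0.57] mom [ 0.005 -1.813 -0.015] open 0.0536 rpy [179.97 -25.08  10.04]
t 18.75 F axis(up+) -1.76 Ftool xy [-1.29  0.36] underside depth mm 58.0 lat [-0.74  0.59] mom [-0.002 -1.802  0.007] open 0.0538 rpy [179.96 -25.08  10.03]
```

Call:
step_arm(
  steps=[
    [[0,0,0.004,0,0,0],[0,0,0.004,0,0,0],[0,0,0.004,0,0,0]],
  ],
)

```text
clock: 19.05
tool_pos: [0.6219, 0.1857, 0.1338]
orientation: [180.0, -25.1, 10.0]
force: [-0.6, 0.9, 0.2]
opening: 0.0537
gripper_force: 30.0
```

```bash
python3 -c "
from h import *
rep()
for i in range(5): snapshot('wrist');rep()"
```

```text
t 19.05 F axis(up+) 0.38 Ftool xy [-0.31 -0.98] underside depth mm 58.4 lat [-0.75  0.55] mom [ 0.012 -1.87  -0.028] open 0.0537 rpy [179.97 -25.08  10.04]
t 19.10 F axis(up+) -0.45 Ftool xy [-1.57 -0.66] underside depth mm 58.4 lat [-0.73  0.57] mom [ 0.03  -1.784 -0.032] open 0.0537 rpy [179.97 -25.08  10.03]
t 19.15 F axis(up+) -0.19 Ftool xy [-1.91  0.08] underside depth mm 58.4 lat [-0.73  0.58] mom [ 0.016 -1.768  0.004] open 0.0537 rpy [179.96 -25.08  10.04]
t 19.20 F axis(up+) 0.39 Ftool xy [-0.66 -0.28] underside depth mm 58.4 lat [-0.75  0.56] mom [ 0.029 -1.747 -0.056] open 0.0536 rpy [179.96 -25.08  10.04]
t 19.25 F axis(up+) -0.26 Ftool xy [-1.51 -0.56] underside depth mm 58.4 lat [-0.72  0.54] mom [ 0.042 -1.747 -0.042] open 0.0535 rpy [179.97 -25.08  10.04]
t 19.30 F axis(up+) -0.37 Ftool xy [-0.6  -1.46] underside depth mm 58.4 lat [-0.75  0.58] mom [ 0.014 -1.808 -0.076] open 0.0536 rpy [179.96 -25.07  10.03]
```

Landed: about 2.5 N of push with the moments balanced. I'll hold, then release.

Call:
step_arm(
  steps=[
    [[0,0,0,0,0,0],[0,0,0,0,0,0],[0,0,0,0,0,0],[0,0,0,0,0,0],[0,0,0,0,0,0],[0,0,0,0,0,0],[0,0,0,0,0,0],[0,0,0,0,0,0],[0,0,0,0,0,0],[0,0,0,0,0,0]],
  ],
)

```text
clock: 20.3
tool_pos: [0.6219, 0.1856, 0.1338]
orientation: [180.0, -25.1, 10.0]
force: [-0.8, 0.2, 0.1]
opening: 0.0535
gripper_force: 30.0
```

Call:
step_arm(
  steps=[
    [[0,0,0,0,0,0],[0,0,0,0,0,0],[0,0,0,0,0,0],[0,0,0,0,0,0],[0,0,0,0,0,0],[0,0,0,0,0,0],[0,0,0,0,0,0],[0,0,0,0,0,0]],
  ],
  jaw=0,
)

```text
clock: 21.1
tool_pos: [0.6219, 0.1856, 0.1338]
orientation: [180.0, -25.1, 10.0]
force: [-1.4, 0.1, 0.2]
opening: 0.0879
gripper_force: 0.0
```

```bash
python3 -c "
from h import *
rep();snap('wrist','w4');rep()
i=cv2.imread('pics/w4.png');cv2.imwrite('pics/c4.png',i)"
```

```text
t 21.10 F axis(up+) 0.78 Ftool xy [-1.11 -0.34] underside depth mm 58.4 lat [-0.79  0.59] mom [-0.029 -1.352 -0.023] open 0.0879 rpy [179.96 -25.07  10.03]
t 21.15 F axis(up+) 0.03 Ftool xy [0.36 0.4 ] underside depth mm 58.4 lat [-0.8   0.57] mom [-0.027 -1.426 -0.038] open 0.0878 rpy [179.96 -25.07  10.04]
```

View pics/c4.png

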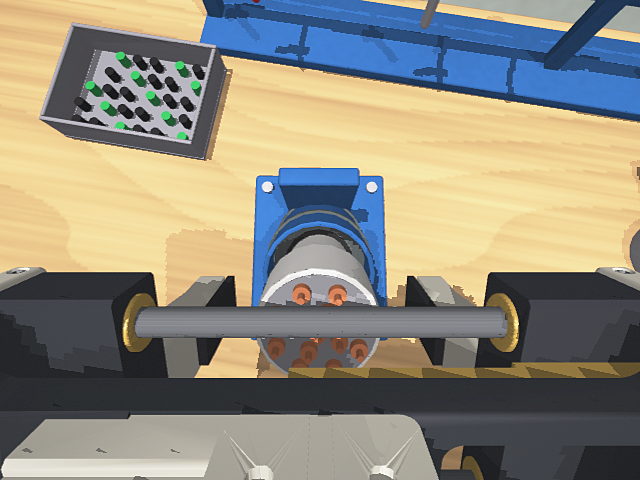

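The cup stands nested at (320,310), fingers clear on both sides. Now I'll retreat along the axis.

Call:
step_arm(
  steps=[
    [[0,0,-0.05,0,0,0],[0,0,-0.15,0,0,0],[0,0,-0.3,0,0,0],[0,0,-0.5,0,0,0],[0,0,-0.7,0,0,0],[0,0,-0.9,0,0,0],[0,0,-0.9,0,0,0]],
  ],
)

```text
clock: 21.85
tool_pos: [0.5847, 0.1801, 0.2184]
orientation: [-179.9, -25.3, 10.0]
force: [-1.2, 0.4, -0.1]
opening: 0.0877
gripper_force: 0.0
```

Call:
step_arm(
  steps=[
    [[-0.1,0,-0.3,0,0,0],[-0.2,0,-0.6,0,0,0],[-0.2,0,-0.7,0,0,0],[-0.2,0,-0.7,0,0,0],[-0.2,0,-0.7,0,0,0]],
  ],
)

```text
clock: 22.35
tool_pos: [0.5375, 0.1708, 0.2694]
orientation: [180.0, -25.0, 10.0]
force: [-0.4, -0.5, -0.2]
opening: 0.0873
gripper_force: 0.0
```

```bash
python3 - <<'E'
from h import *
from scipy.optimize import least_squares
snap('scene','s5');snap('wrist','w5');Rt,a=Rh();m=np.array([.632,.188,.1135])
w,im=cloud('w5');M=(w-m)@Rt.as_matrix();hh=.0584-M[...,2]
def prof(h): return np.where(h<.08,.016+.008*np.clip(h,0,.08)/.08,.027)
k=(np.hypot(M[...,0],M[...,1])<.035)&(hh>.062)&(hh<.113)&~((hh>.074)&(hh<.086));P=M[k];h=hh[k]
f=lambda q:np.hypot(P[:,0]-q[0]-q[2]*(h-.1),P[:,1]-q[1]-q[3]*(h-.1))-prof(h)
s=least_squares(f,[0,0,0,0],loss='soft_l1',f_scale=.0007);print(s.x[:2]*1000,np.degrees(s.x[2:]),len(P),np.median(abs(s.fun)))
print(get_obs()['tool_pos'],get_obs()['clock'])
i=cv2.imread('pics/s5.png')[170:340,340:500];j=cv2.imread('pics/w5.png')[0:480,80:560]
cv2.imwrite('pics/c5.png',np.hstack([cv2.resize(i,(400,425),interpolation=cv2.INTER_CUBIC),cv2.resize(j,(400,425))]))
E
```

```text
[-1.43378428  0.49682126] [-0.51450234  0.09798933] 110 0.00010592933783897321
[0.53739557 0.17044265 0.26870637] 22.45
```

View pics/c5.png

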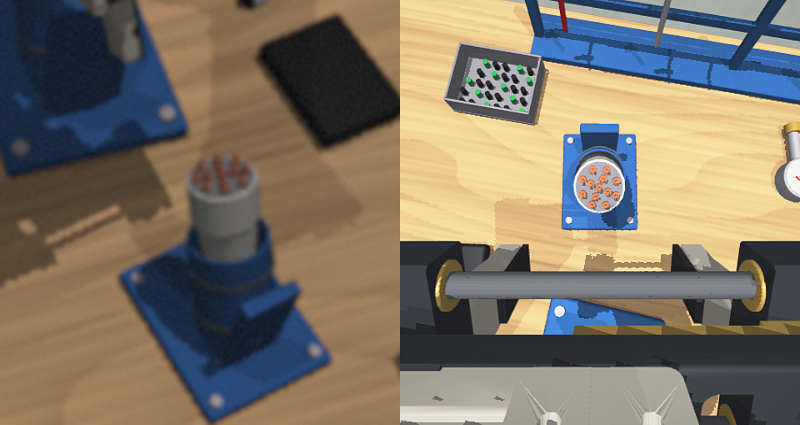

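The cup is nested in the holder at (230,200) in the scene crop, within about 0.5° of the holder's axis. Its cores are in place and the gripper is clear.

```bash
python3 -c "
from plant import *
print(close_job())"
```

```text
the job is handed in; nothing more can be done
None
```

The core cup is nested in the smallest holder, within about 0.5° of its axis; I held it at roughly 2.5 N on the seat for over a second before letting go, and handed the job in at about 22.5 s with the robot clear, but no verdict came back.

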